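# Turn the jar carousel to the tin and hold it

### The job

Lift the lid off the round metal tub by its knob and lay it flat on the clear desk beside the tub, without dropping it. Then turn the turntable inside by its upright grip bar until the tin (the one wide, straight-sided jar) stands in the middle of the tub's opening, and hold it still there so that the tin can be reached: finish with the fingers still gripping the bar, without letting go. Leave the other things on the desk where they are.

Things in the scene. Friction and masses are not known exactly. Their poses are not given: they have to be found in the camera images.
- tub: round sheet-metal tub, fixed to the desk, 224 mm across at its base, outside wall 214 mm across, 104 mm high, wall 4 mm thick; origin at the centre of its underside, z up; its own -x axis points out through its opening, a 60 degree wide gap in the wall over its full height, which looks roughly towards the robot. The turntable turns about the tub's z axis.
- front_spot (a point): the point inside the tub, 66 mm from its axis straight towards the middle of the opening, over which the tin's centre must stand; fixed to the tub
- turntable (a joint): angle of the turntable in rad, growing anticlockwise seen from above; 0 (or any whole number of turns, such as 6.283) puts the tin in the middle of the opening. It turns freely both ways, for more than a full turn, with light friction (about 0.06 N m), and stays where it is left.
- grip_bar: upright bar on the hub in the turntable's centre, turning with it: 60 mm long along its own x, 14 mm thick along y, 32 mm high; origin at the centre of its underside, 65 mm above the desk (top 97 mm, tub rim 104 mm). At turntable angle 0 its x axis is the tub's. Grip it from above across its thickness; the pots reach 59 mm above the desk, so keep fingertips above 62 mm.
- tin: the tin: the only straight-sided round jar, 62 mm across, 35 mm high, fixed on the turntable 66 mm from its axis (underside 20 mm above the desk); origin at the centre of its underside. The other four places, 72 degrees apart, hold small flaring pots 50 mm across and up to 39 mm high.
- lid: loose round metal lid, 224 mm across, 0.15 to 0.4 kg, on the tub's rim: a 5 mm plate with a 6 mm deep, 192 mm wide step under it, loose in the tub (7 mm clearance); origin at the centre of the step's underside, z up, 98 mm above the desk when on the tub, 0 on the desk. Room for it left of the tub, nearer than the wooden crate: about x 0.465, y 0.125
- lid_knob (a point): centre of the lid's round black knob, 32 mm across and 27 mm high on a thin stem, 39 mm above the lid's origin (12 mm stem clear between knob and lid)
- duct_tape: grey roll of duct tape lying flat, 107 mm across, 48 mm high; origin at the centre of its underside; to be left alone
- pliers: pliers lying flat, 176 mm long, 18 mm high; origin at the centre of its underside; to be left alone
- nail_jar: upright glass jar with a lid, 64 mm across, 112 mm high; origin at the centre of its underside; to be left alone
- tape_measure: tape measure, 30 x 83 mm, 64 mm high; origin at the centre of its underside; to be left alone
- screwdriver: screwdriver lying flat, 170 mm long, 27 mm high; origin at the centre of its underside; to be left alone

How it is judged:
By the outcome, as a careful person would: the job done as asked, in the order asked, and still so for the second after the job is handed in, while the arm keeps its last pose, push and grip.
It also fails if it takes over 72 s, if anything falls off the work surface, if the arm or the gripper's body presses on something with over 40 N, if the wrist force passes 120 N, or if a joint passes its speed limit or range.

### The arm

A 6-joint arm with a two-finger parallel gripper is mounted at the origin on a cart in front of the work surface, level with it; the furniture and walls round the work are solid. World frame = base frame: x ahead of the robot, y to its left, z up, the work surface at z = 0. Lengths are in m, angles in degrees, forces in N, time in s.
With the tool pointing down it reaches from about 0.325 to 0.85 m from the base axis. Payload 15.5 kg.
Tool frame: the origin (TCP) lies at the very end of the fingers, on their centre line; the grasp point (between the pads) lies 19 mm behind it; z points along the fingers, y is the line along which they close (so a half turn about z gives the same grasp; the last joint's range is limited). The gripper opens to 91 mm and grips with 3 to 60 N. Pads are 32 mm wide; open, the fingers measure 118 mm over their backs; the gripper's body (76 mm by 178 mm) begins 60 mm behind the grasp point.
Start: joints at [63.455, 28.281, 77.091, -0, 74.628, -5.472], TCP at [0.225, 0.583, 0.214] pointing down, gripper open.
Joint ranges: [-166.48, 166.48], [-47.26, 123.95], [12.59, 153.08], [-70.14, 250.14], [6.76, 159.57], [-176.63, 176.63]. Speed limits (degrees/s): [108.29, 108.29, 147.25, 172.46, 172.46, 172.46].

### API

Orientations are given as [roll, pitch, yaw] about the fixed x, y, z axes, in that order (R = Rz(yaw) Ry(pitch) Rx(roll)).
In Python, from cell import arm, fingers, planner, monitor, optics gives the robot as it stands. Calls block until the motion is done:
- arm.goto(position, orientation): joint-space move of the TCP to a pose.
- arm.servo_line(position, v=0.15, frame=None, contact_N=None): straight line of the TCP; frame=None keeps the orientation; v is the mean speed in m/s. With contact_N (N) it stops when the force on the tool has changed by that much, and returns True; else False.
- arm.move_j(angles): joint-space move.
- fingers.command_gripper(opening, f_grip=None): finger opening in m; f_grip is the grip in N (None keeps the last); returns when the fingers have stopped.
- arm.pause(seconds).
- planner.inverse_kinematics(position, orientation): joint angles nearest the present ones, or None.
- monitor.get_state(): the state.
- optics.capture(name): name is "side" or "top"; returns the picture (480x640x3 uint8, blue, green, red); there is no depth.
- optics.camera_params(name): a dict with "mtx" (3x3 intrinsics, pixels), "k1" (the pictures are not rectified: a ray, as slopes to the right and down, at radius r is drawn at 1 + k1 r^2 times it, then the intrinsics apply), "view" (4x4, takes a point from world to camera coordinates). Camera axes: x right, y down, z forward; pixel columns grow to the right and rows downward; lengths in m; the calibration is good to about 2 mm. A picture is of the moment at which its call begins. camera_params takes no time and is no camera call.
A pose or a line that the arm cannot do raises arm.MotionError and nothing moves.
- arm.job_done(): hands the job in; it is judged then, once.
The state is a dict: "t": time; "joints": joint angles; "qd": joint speeds; "tau": joint torques, N m; "tcp_pos": TCP position; "eef_rot": TCP orientation; "contact_force": force on the tool from outside, world axes, zero at the start; "wrist_torque": the same for the moment, N m; "grip_width": finger opening in m; "grip_force": force on a finger pad.
Only numpy, scipy, OpenCV 4.12 (cv2) and the standard library are available. Lean on these libraries where they do the work, as an engineer would, in place of code of your own. Each camera call takes 0.05 s, during which the arm holds its last target. There are 200 camera calls.

## Working session

There is one attempt and no reset: what is moved stays moved. The work goes in short steps, each a Python script; the robot and the scene stay as the last script left them, time stands still between calls to the robot, and variables do not carry over. Pictures are saved under pics/ and viewed, at most 10 in all, crops included, and the job is handed in when it is done.

```bash
mkdir -p pics
cat > h.py <<'E'
import numpy as np, cv2
from cell import arm, fingers, planner, monitor, optics
def snap(cam,f):
    im=optics.capture(cam); cv2.imwrite('pics/'+f,im); return im
def proj(cam,p):
    c=optics.camera_params(cam);V=np.array(c['view']);K=np.array(c['mtx'])
    q=(V@np.append(p,1))[:3]; s=q[:2]/q[2]; s=s*(1+c['k1']*(s@s)); return (K@np.append(s,1))[:2]
def unproj(cam,uv,z):
    c=optics.camera_params(cam);V=np.array(c['view']);K=np.array(c['mtx'])
    d=(np.linalg.inv(K)@[uv[0],uv[1],1])[:2]; s=d.copy()
    for _ in range(30): s=d/(1+c['k1']*(s@s))
    R=V[:3,:3];o=-R.T@V[:3,3];r=R.T@np.append(s,1)
    return o+r*(z-o[2])/r[2]
E
python3 - <<'E'
from h import *
a=snap('top','t1.png');b=snap('side','s1.png')
for c in('top','side'):
    V=np.array(optics.camera_params(c)['view']);print(c,-V[:3,:3].T@V[:3,3],V[2,:3])
print(monitor.get_state())
E
```

```text
top [ 0.25550606 -0.05437813  1.4112051 ] [ 0.18422178 -0.01326035 -0.98279525]
side [-0.11494743 -1.16235528  0.75090549] [ 0.4272665   0.78272098 -0.45253862]
{'t': 0.1, 'joints': array([ 6.34539605e+01,  2.83101722e+01,  7.71234257e+01, -1.51476124e-03,
        7.46280555e+01, -5.47034715e+00]), 'qd': array([ 0.02709558, -0.06412867, -0.12554409, -0.05432729, -0.10414604,
        0.16710189]), 'tau': array([ 2.40315843e-03, -8.80233622e+01, -3.82545376e+01,  7.08986633e-02,
        4.80856025e-02,  4.63208130e-05]), 'tcp_pos': array([0.22458969, 0.58289028, 0.21341131]), 'eef_rot': array([-1.79938488e+02, -4.42395644e-03,  1.58924708e+02]), 'contact_force': array([-0.1803393 , -0.32081733, -0.11839029]), 'wrist_torque': array([-0.02480495, -0.05131525,  0.02364391]), 'grip_force': 0.0, 'grip_width': 0.0912077510435693}
```

View pics/t1.png

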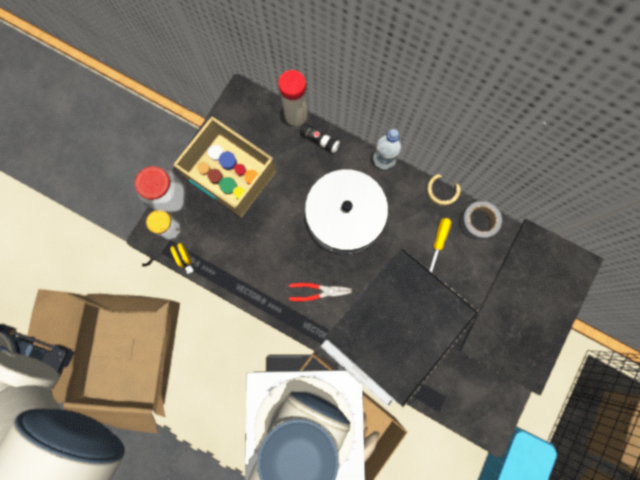

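View pics/s1.png

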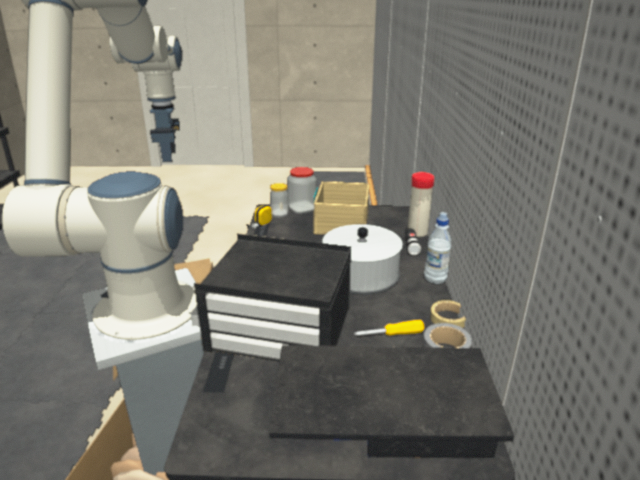

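The top view shows the lid around (346,210), its knob at (347,207) and the pliers at (320,292). The crate is at (223,167) and the drawer box at (400,325). I'll enlarge to measure the lid.

Run:
```python
from h import *
a=cv2.imread('pics/t1.png');b=cv2.imread('pics/s1.png')
c=np.hstack([cv2.resize(a[160:260,290:400],None,fx=3.6,fy=3.6,interpolation=cv2.INTER_CUBIC),cv2.resize(b[215:315,310:420],None,fx=3.6,fy=3.6,interpolation=cv2.INTER_CUBIC)])
cv2.imwrite('pics/c1.png',c)
for cam,im,(u,v) in(('top',a,(347,207)),('side',b,(362,233))):
    g=im[v-9:v+10,u-9:u+10].max(2).astype(float)
    m=(g<90); n,l,s,ce=cv2.connectedComponentsWithStats(m.astype(np.uint8))
    i=l[9,9]; p=ce[i]+[u-9,v-9]; print(cam,p,s[i],unproj(cam,p,.137))
# camera rays triangulation done by z scan
```

```text
top [346.18987342 206.07594937] [ 4  3 10 11 79] [ 0.58466768 -0.1212243   0.137     ]
side [362.06849315 232.35616438] [ 5  4  9 10 73] [ 0.58552107 -0.12335352  0.137     ]
```

View pics/c1.png

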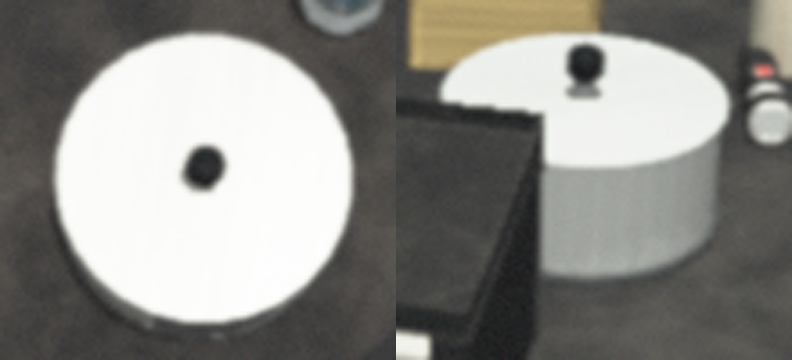

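Run:
```python
from h import *
for n,p,z in(('pliers L',(289,291),.0),('pliers R',(351,291),0),('pliers bot',(318,301),0),('crate near corner top',(240,214),.08),('crate right corner',(274,160),.08),('crate left',(175,165),.08),('drawer left corner',(325,335),.12),('drawer back',(402,252),.12),('edge',(240,286),0),('red jar',(152,183),.11),('bottle',(390,140),.1)):
    print(n,unproj('top',p,z).round(3))
print('lid spot', proj('top',[.465,.125,.01]))
for yaw in(0,45,90,135,180,-45,-90,-135):
    r=[]
    for p in([.585,-.122,.118],[.585,-.122,.25],[.465,.125,.25],[.465,.125,.02]):
        q=planner.inverse_kinematics(p,[180,0,yaw]); r.append(None if q is None else np.round(q).astype(int).tolist())
    print(yaw,r)
```

```text
pliers L [0.371 0.041 0.   ]
pliers R [ 0.368 -0.137  0.   ]
pliers bot [ 0.341 -0.042  0.   ]
crate near corner top [0.58  0.172 0.08 ]
crate right corner [0.737 0.078 0.08 ]
crate left [0.724 0.357 0.08 ]
drawer left corner [ 0.246 -0.06   0.12 ]
drawer back [ 0.461 -0.269  0.12 ]
edge [0.387 0.182 0.   ]
red jar [0.663 0.408 0.11 ]
bottle [ 0.785 -0.251  0.1  ]
lid spot [259.71250269 258.37048258]
0 [[-18, 32, 87, 0, 61, 72], [-18, 24, 78, 0, 78, 72], [8, 14, 94, 0, 72, 98], [8, 34, 108, 0, 38, 98]]
45 [[-18, 32, 87, 0, 61, 27], [-18, 24, 78, 0, 78, 27], [8, 14, 94, 0, 72, 53], [8, 34, 108, 0, 38, 53]]
90 [[-18, 32, 87, 0, 61, -18], [-18, 24, 78, 0, 78, -18], [8, 14, 94, 0, 72, 8], [8, 34, 108, 0, 38, 8]]
135 [[-18, 32, 87, 0, 61, -63], [-18, 24, 78, 0, 78, -63], [8, 14, 94, 0, 72, -37], [8, 34, 108, 0, 38, -37]]
180 [[-18, 32, 87, 0, 61, -108], [-18, 24, 78, 0, 78, -108], [8, 14, 94, 0, 72, -82], [8, 34, 108, 0, 38, -82]]
-45 [[-18, 32, 87, 0, 61, 117], [-18, 24, 78, 0, 78, 117], [8, 14, 94, 0, 72, 143], [8, 34, 108, 0, 38, 143]]
-90 [[-18, 32, 87, 0, 61, 162], [-18, 24, 78, 0, 78, 162], [8, 14, 94, 0, 72, -172], [8, 34, 108, 0, 38, -172]]
-135 [[-18, 32, 87, 0, 61, -153], [-18, 24, 78, 0, 78, -153], [8, 14, 94, 0, 72, -127], [8, 34, 108, 0, 38, -127]]
```

Run:
```python
from h import *
a=cv2.imread('pics/t1.png'); k=4
x0,y0=170,180
c=cv2.resize(a[y0:y0+150,x0:x0+200],None,fx=k,fy=k,interpolation=cv2.INTER_CUBIC)
for ctr,col in(((.465,.125),(0,255,0)),((.477,.115),(0,255,255))):
    P=np.array([(proj('top',[ctr[0]+.112*np.cos(t),ctr[1]+.112*np.sin(t),.0])-[x0,y0]+.5)*k for t in np.linspace(0,6.283,60)])
    cv2.polylines(c,[P.astype(np.int32)],True,col,1)
cv2.imwrite('pics/c2.png',c)
```

```text
(no output)
```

View pics/c2.png

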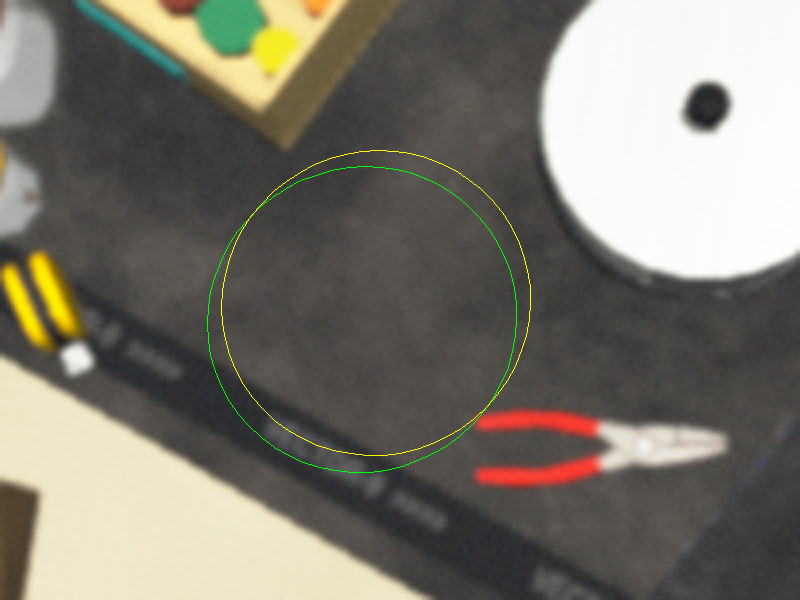

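The proposed spot (green) touches the pliers' handle tip at crop pixel (475,420). The crate's base corner is at (288,150). The best gap between them is at crop pixel (336,315), so I'll put the lid there. Next I grasp and lift.

Run:
```python
from h import *
print(unproj('top',(253.5,258.25),0))
s=monitor.get_state(); arm.servo_line([.2246,.583,.33],v=.25)
arm.goto([.585,-.122,.26],[180,0,60])
arm.servo_line([.585,-.122,.175],v=.15)
print('contact',arm.servo_line([.585,-.122,.119],v=.06,contact_N=6), monitor.get_state()['tcp_pos'])
fingers.command_gripper(.02,45)
s=monitor.get_state(); print(s['t'],s['grip_width'],s['grip_force'],s['contact_force'])
if s['grip_width']>.024:
    arm.servo_line([.585,-.122,.15],v=.05); s=monitor.get_state(); print(s['contact_force'],s['wrist_torque'],s['grip_width'])
    arm.servo_line([.585,-.122,.27],v=.15); s=monitor.get_state(); print(s['t'],s['tcp_pos'],s['contact_force'],s['grip_width'])
    snap('top','t2.png');b=snap('side','s2.png')
```

```text
[0.46709351 0.14426905 0.        ]
contact False [ 0.58524496 -0.12207385  0.11935052]
6.275 0.030389473078364093 44.999775747419335 [ 1.06601027 -0.14578016 -1.02122817]
[ 7.04164306e-04  2.44066323e-01 -3.75468533e+00] [-0.12471954  0.09842899  0.00242457] 0.030328103325581602
7.9917 [ 0.58448918 -0.12184765  0.26896741] [ 1.12370231  0.3482151  -3.14248449] 0.029844411074619378
```

View pics/s2.png

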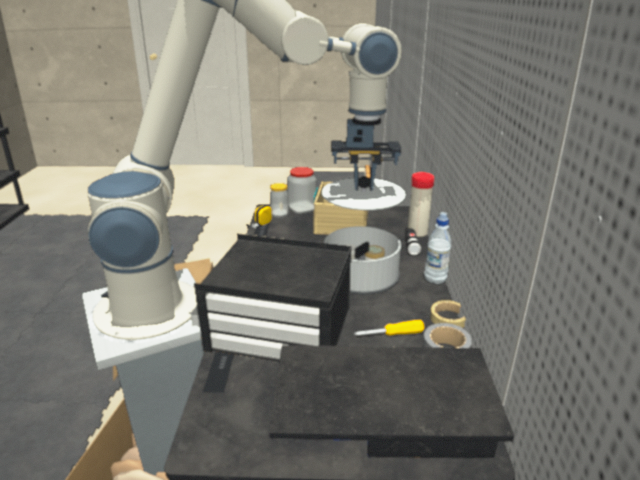

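The lid is held level at about (363,193), and the open tub with its bar at (362,250) is visible beneath it. Next I lay it down.

Run:
```python
from h import *
X,Y=.467,.144
arm.servo_line([X,Y,.22],v=.2); arm.servo_line([X,Y,.05],v=.12)
print('contact',arm.servo_line([X,Y,.017],v=.025,contact_N=4))
s=monitor.get_state(); print(s['tcp_pos'],s['contact_force'],s['grip_width'])
fingers.command_gripper(.06); s=monitor.get_state(); print(s['t'],s['contact_force'])
arm.servo_line([X,Y,.12],v=.1)
arm.servo_line([X-.02,Y+.02,.3],v=.3)
a=snap('top','t3.png');b=snap('side','s3.png')
k=4
cv2.imwrite('pics/c3.png',np.hstack([cv2.resize(a[160:310,290:390],None,fx=k,fy=k,interpolation=cv2.INTER_CUBIC),cv2.resize(b[180:330,310:410],None,fx=k,fy=k,interpolation=cv2.INTER_CUBIC)]))
```

```text
contact True
[0.46692678 0.14396592 0.02097251] [-0.01448976 -0.22663525  6.57259449] 0.029894006537907712
12.9583 [-0.68954409 -0.22422464  0.47699535]
```

View pics/c3.png

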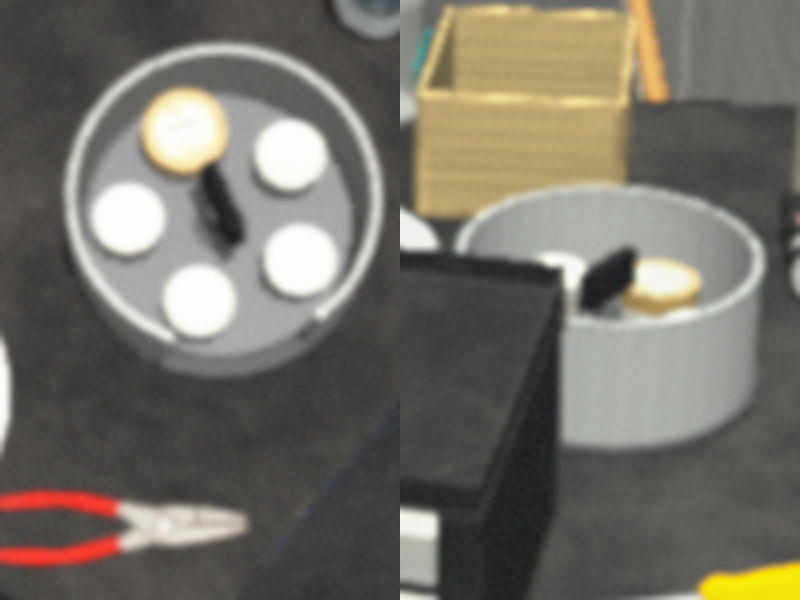

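View pics/t3.png

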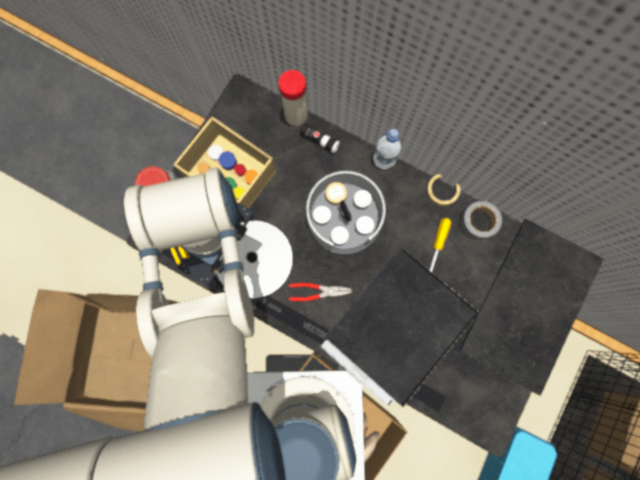

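The lid lies flat at (258,258), clear of the crate and pliers. In the crop the tin is at (185,131), the pots at (291,155), (300,260), (199,301) and (129,218), and the bar runs from (207,170) to (235,238). The gap's rim ends are near (172,342) and (320,318). Now I fit the geometry.

Run:
```python
from h import *
from scipy.optimize import least_squares
W=lambda p,z:unproj('top',(p[0]/4+290-.375,p[1]/4+160-.375),z)[:2]
tin=W((185,131),.055); pots=[W(p,.059) for p in((129,218),(199,301),(300,260),(291,155))] # anticlockwise from above
P=np.array([tin]+pots)
f=lambda v:np.concatenate([P[i]-v[:2]-.066*np.array([np.cos(v[2]+i*1.2566),np.sin(v[2]+i*1.2566)]) for i in range(5)])
r=least_squares(f,[.585,-.122,0]);print('centre',r.x[:2],'tin dir deg',np.degrees(r.x[2]),'res mm',(r.fun*1e3).round(1))
e=np.array([W((172,342),.104),W((320,318),.104)]);c=r.x[:2]
print('gap dist',np.linalg.norm(e-c,axis=1),'ang',np.degrees(np.arctan2(*(e-c).T[::-1])))
b=[W((207,170),.097),W((235,238),.097)];d=b[0]-b[1];print('bar',b,np.linalg.norm(d),np.degrees(np.arctan2(d[1],d[0])))
# rim circle fit: outer rim points in crop
R=np.array([W(p,.104) for p in((64,195),(383,205),(223,42),(110,90),(336,88),(100,290),(360,270))])
r2=least_squares(lambda v:np.linalg.norm(R-v[:2],axis=1)-.107,[.585,-.122]);print('rim',r2.x,(r2.fun*1e3).round(1))
# enlarge gap
a=cv2.imread('pics/t3.png');b=cv2.imread('pics/s3.png')
cv2.imwrite('pics/c4.png',cv2.resize(a[205:265,310:390],None,fx=10,fy=10,interpolation=cv2.INTER_CUBIC))
```

```text
centre [ 0.58548129 -0.12105191] tin dir deg 21.286710681953284 res mm [-0.3  0.3  0.4 -0.7 -0.1 -0.   0.3  0.3 -0.4  0.1]
gap dist [0.10754499 0.10669133] ang [ 159.75128494 -143.38107469]
bar [array([ 0.60643845, -0.11021886]), array([ 0.55791797, -0.12854887])] 0.05186739335031541 20.695493150207163
rim [ 0.58863819 -0.12105403] [2.7 2.8 0.9 0.  1.4 2.  0.6]
```

View pics/c4.png

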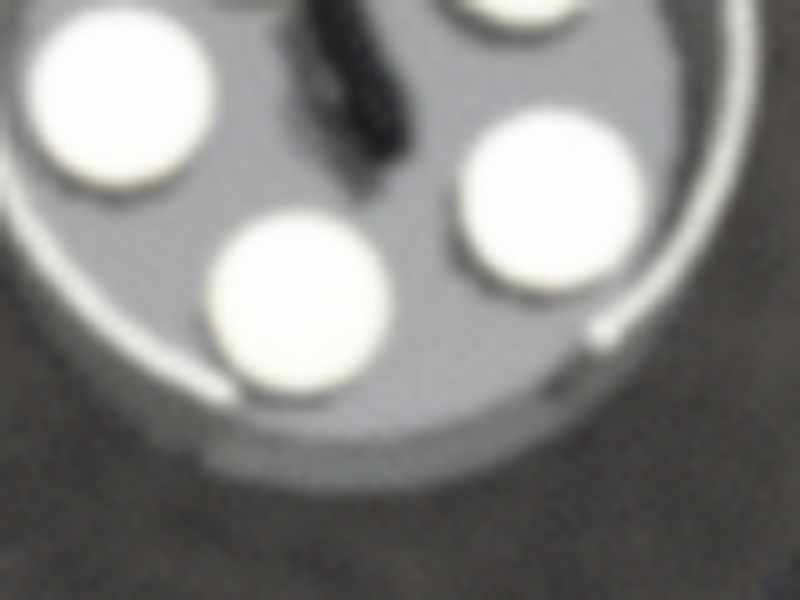

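Run:
```python
from h import *
e=np.array([unproj('top',p,.104)[:2] for p in((333.55,244.35),(368.55,238.85))])
for c in([.5855,-.121],[.587,-.121]): a=np.degrees(np.arctan2(*(e-c).T[::-1]))%360;print(a,a.mean())
C=[.5855,-.1213]
arm.goto([*C,.2],[180,0,21.3]); arm.servo_line([*C,.115],v=.15)
print('contact',arm.servo_line([*C,.067],v=.05,contact_N=5))
F=lambda:(lambda s:print(round(s['t'],2),s['tcp_pos'].round(4),s['joints'].round(2)[[0,3,4,5]],s['contact_force'].round(1),s['wrist_torque'].round(2),round(s['grip_width'],4),round(s['grip_force'],1)))(monitor.get_state())
F(); fingers.command_gripper(0.005,10); F(); arm.pause(.3);F()
```

```text
[160.68942816 215.61894735] 188.15418775357165
[160.95723454 215.14498163] 188.05110808423902
contact False
18.04 [ 0.5857 -0.1214  0.0673] [-17.42   0.    54.42  51.28] [-0.3 -0.3  0.1] [-0.08  0.13  0.03] 0.0603 0.0
18.82 [ 0.5857 -0.1219  0.067 ] [-1.745e+01 -4.000e-02  5.438e+01  5.127e+01] [ 1.2 -6.1 -1.7] [-0.84  0.11  0.08] 0.014 10.0
19.12 [ 0.5857 -0.1219  0.067 ] [-1.745e+01 -5.000e-02  5.438e+01  5.128e+01] [-0.1 -4.8 -2.1] [-0.83  0.12  0.06] 0.0138 10.0
```

```bash
cat >> h.py <<'E'
def F():
    s=monitor.get_state();print(round(s['t'],2),s['tcp_pos'].round(4),s['joints'].round(2)[[0,3,4,5]],s['eef_rot'].round(1),s['contact_force'].round(1),s['wrist_torque'].round(2),round(s['grip_width'],4),round(s['grip_force'],1));return s
E
python3 - <<'E'
from h import *
c=np.array([.5855,-.1213])
c=c+np.array([.36,-.93])*.0008; arm.servo_line([*c,.067],v=.02); F()
fingers.command_gripper(.005,30); F()
yaw=21.3
for d in(30,30,30):
    yaw+=d; arm.servo_line([*c,.067],v=.02,frame=[180,0,yaw]) if False else arm.goto([*c,.067],[180,0,yaw])
    s=F()
    f=s['contact_force'][:2]; n=np.array([np.sin(np.radians(yaw)),-np.cos(np.radians(yaw))])
    step=np.clip((f@n)/8000,-.001,.001); c=c+n*step
    arm.servo_line([*c,.067],v=.02); print('adj',step)
F()
snap('top','t5.png');snap('side','s5.png')
E
```

```text
19.37 [ 0.5858 -0.1219  0.067 ] [-1.748e+01  1.000e-02  5.445e+01  5.122e+01] [-180.     0.    21.3] [-0.3  0.6  0.7] [0.09 0.21 0.04] 0.0139 10.0
19.58 [ 0.5858 -0.122   0.067 ] [-17.48   0.    54.45  51.22] [-180.     0.    21.3] [-0.8  1.1  1.6] [0.15 0.22 0.04] 0.0138 30.0
20.17 [ 0.5867 -0.1231  0.067 ] [-17.53  -0.07  54.37  21.19] [179.9   0.   51.3] [ 3.2 -7.5 -4.5] [-1.19 -0.29  0.04] 0.0138 30.0
adj 0.0009050920324054423
21.0 [ 0.588  -0.1237  0.067 ] [-1.755e+01 -5.000e-02  5.440e+01 -8.840e+00] [1.798e+02 1.000e-01 8.130e+01] [ 8.5 -9.  -8.8] [-1.5  -0.94  0.04] 0.0138 30.0
adj 0.001
21.83 [ 0.5895 -0.1235  0.067 ] [-1.751e+01 -1.000e-02  5.446e+01 -3.882e+01] [1.798e+02 1.000e-01 1.113e+02] [ 11.9  -5.6 -10.4] [-0.93 -1.44  0.05] 0.014 30.0
adj 0.001
22.08 [ 0.5894 -0.1235  0.067 ] [-17.48  -0.07  54.59 -38.75] [1.799e+02 1.000e-01 1.113e+02] [  4.6 -11.2  -5.9] [-1.53 -0.44  0.01] 0.0143 30.0
```

Run:
```python
from h import *
s=monitor.get_state(); c=s['tcp_pos'][:2].copy(); yaw=111.3
def relax():
    global c
    for i in range(3):
        f=monitor.get_state()['contact_force'][:2]
        if np.linalg.norm(f)<3: break
        st=f/9000; st*=min(1,.0012/np.linalg.norm(st)); c=c+st
        arm.servo_line([*c,.067],v=.02)
relax();F()
for d in(20,20,20,16.9):
    yaw+=d; arm.goto([*c,.067],[180,0,yaw]); relax(); F(); print(c,yaw)
a=snap('top','t6.png');b=snap('side','s6.png'); k=4
cv2.imwrite('pics/c6.png',np.hstack([cv2.resize(a[160:310,290:390],None,fx=k,fy=k,interpolation=cv2.INTER_CUBIC),cv2.resize(b[180:330,310:410],None,fx=k,fy=k,interpolation=cv2.INTER_CUBIC)]))
```

```text
22.72 [ 0.5895 -0.1235  0.067 ] [-1.752e+01  1.000e-02  5.482e+01 -3.883e+01] [-180.    -0.   111.3] [-1.7  0.7  2.8] [0.09 0.37 0.01] 0.0142 30.0
23.66 [ 0.5903 -0.123   0.067 ] [-17.45  -0.    54.87 -58.74] [-180.    -0.   131.3] [-1.  -0.2  0.8] [0.   0.05 0.1 ] 0.0137 30.0
[ 0.59038129 -0.12301678] 131.3
24.35 [ 0.5909 -0.1222  0.067 ] [-17.36   0.    54.88 -78.66] [180.    0.  151.3] [0.8 0.1 1.1] [ 0.   -0.04  0.12] 0.014 30.0
[ 0.59087359 -0.12223421] 151.3
25.04 [ 0.5912 -0.1213  0.067 ] [-1.726e+01 -2.000e-02  5.491e+01 -9.855e+01] [-180.    -0.   171.3] [-0.7 -2.3  0.9] [-0.25  0.24  0.03] 0.0137 30.0
[ 0.59133378 -0.12114434] 171.3
25.68 [ 0.5912 -0.1205  0.067 ] [-1.7190e+01  1.0000e-02  5.4890e+01 -1.1539e+02] [ 180.    -0.  -171.8] [-0.1  0.9  2.8] [0.1  0.21 0.11] 0.0137 30.0
[ 0.59125691 -0.12050655] 188.20000000000002
```

View pics/c6.png

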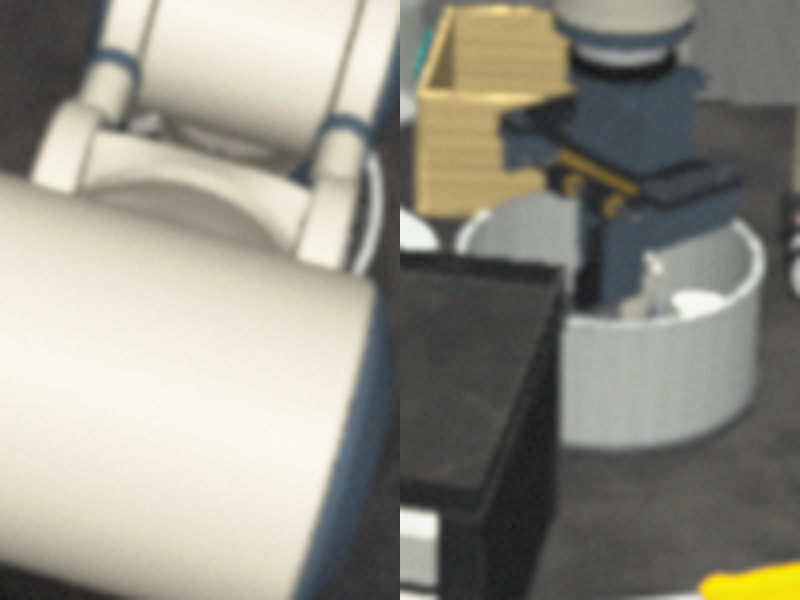

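The fingers hold the bar at side-crop (610,260) and forces are near zero. The arm hides the tub from the top camera, so I'll refine the gap's centre direction from the earlier unobstructed picture.

Run:
```python
from h import *
from scipy.optimize import minimize
g=cv2.GaussianBlur(cv2.imread('pics/t3.png',0),(0,0),.6).astype(np.float32)
T=np.radians(np.arange(0,360,.5))
def prof(c,r=.105):
    P=np.array([proj('top',[c[0]+r*np.cos(t),c[1]+r*np.sin(t),.104]) for t in T],np.float32)
    return cv2.remap(g,P[None,:,0],P[None,:,1],cv2.INTER_LINEAR)[0]
m=(np.degrees(T)<150)|(np.degrees(T)>226)
o=minimize(lambda v:-prof(v)[m].mean(),[.5875,-.121],method='Nelder-Mead',options=dict(initial_simplex=[[.5875,-.121],[.590,-.121],[.5875,-.118]],xatol=1e-4,maxfev=60))
p=prof(o.x);print(o.x,-o.fun);D=np.degrees(T)
for i in range(290,460,5):print(D[i],int(p[i]),end=' | ')
```

```text
Traceback (most recent call last):
  File "h.py", line 6, in proj
    c=optics.camera_params(cam);V=np.array(c['view']);K=np.array(c['mtx'])
ValueError: time passes only in moves, steps and waits
```

Too many calibration queries, so I'll cache the parameters.

```bash
sed -i 's/^def snap/import functools\nCP=functools.lru_cache(None)(optics.camera_params)\ndef snap/; s/c=optics.camera_params(cam)/c=CP(cam)/' h.py
python3 - <<'E'
from h import *
from scipy.optimize import minimize
g=cv2.GaussianBlur(cv2.imread('pics/t3.png',0),(0,0),.6).astype(np.float32)
T=np.radians(np.arange(0,360,.5))
def prof(c,r=.105):
    P=np.array([proj('top',[c[0]+r*np.cos(t),c[1]+r*np.sin(t),.104]) for t in T],np.float32)
    return cv2.remap(g,P[None,:,0],P[None,:,1],cv2.INTER_LINEAR)[0]
m=(np.degrees(T)<150)|(np.degrees(T)>226)
o=minimize(lambda v:-prof(v)[m].mean(),[.5875,-.121],method='Nelder-Mead',options=dict(initial_simplex=[[.5875,-.121],[.590,-.121],[.5875,-.118]],xatol=1e-4,maxfev=60))
p=prof(o.x);print(o.x,-o.fun);D=np.degrees(T)
for i in range(290,460,4):print(D[i],int(p[i]),end=' | ')
F()
E
```

```text
[ 0.58664989 -0.12109595] 193.3546600341797
145.0 216 | 147.0 218 | 149.0 218 | 151.0 215 | 153.0 218 | 155.0 217 | 157.0 213 | 159.0 188 | 161.0 150 | 163.0 132 | 165.0 133 | 167.0 138 | 169.0 144 | 171.0 148 | 173.0 155 | 175.0 164 | 177.0 167 | 179.0 168 | 181.0 168 | 183.0 167 | 185.0 167 | 187.0 167 | 189.0 166 | 191.0 165 | 193.0 165 | 195.0 164 | 197.0 161 | 199.0 159 | 201.00000000000003 156 | 203.0 154 | 205.0 149 | 207.0 142 | 209.0 137 | 211.0 130 | 213.0 133 | 215.0 163 | 217.0 205 | 219.00000000000003 215 | 221.0 209 | 223.0 206 | 225.0 204 | 227.0 202 | 229.0 201 | 25.78 [ 0.5912 -0.1205  0.067 ] [-1.7190e+01  1.0000e-02  5.4890e+01 -1.1539e+02] [ 180.    -0.  -171.8] [-0.7  0.6  2.4] [0.08 0.17 0.06] 0.0137 30.0
```

Run:
```python
from h import *
arm.pause(.3); s=F(); print(np.abs(s['qd']).max()); print(arm.job_done())
```

```text
26.08 [ 0.5912 -0.1205  0.067 ] [ -17.19    0.     54.89 -115.39] [ 180.    -0.  -171.8] [-0.9  0.   2.8] [0.18 0.25 0.03] 0.0141 30.0
0.11202456016027304
the job is handed in; nothing more can be done
None
```

Job handed in at 26 s: the lid lies flat beside the tub, the turntable is turned to put the tin mid-opening (to about 1–2° by measurement; the arm hid the tin, so there is no final picture of it), and the fingers still grip the bar.

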